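# Make up the bolting kit and the hose-outlet kit

### The arm

A 7-joint arm with a two-finger parallel gripper is mounted at the origin on a cart in front of the work surface, level with it; the furniture and walls round the work are solid. World frame = base frame: x ahead of the robot, y to its left, z up, the work surface at z = 0. Lengths are in mm, angles in rad, forces in N, time in s.
With the tool pointing down it reaches from about 425 to 1025 mm from the base axis. Payload 9.4 kg.
Tool frame: the origin (TCP) lies at the very end of the fingers, on their centre line; the grasp point (between the pads) lies 19 mm behind it; y points along the fingers, z is the direction in which the jaws open and shut, and the axes are right-handed (so a half turn about y gives the same grasp; the last joint's range is limited). The gripper opens to 85 mm and grips with 20 to 120 N. Pads are 22 mm wide; open, the fingers measure 114 mm over their backs; the gripper's body (76 mm by 85 mm) begins 54 mm behind the grasp point. The pads swing forward as they close: fully open they stand 13 mm farther back than shut.
Start: joints at [1.03, 0.599, -0.003, 1.599, 0.002, 0.943, -0.08], TCP at [324.32, -648.414, 231.275] pointing down, gripper open.
Joint ranges: [-2.57, 2.57], [-0.35, 1.97], [-1.29, 1.29], [0.11, 2.56], [-1.05, 4.19], [0.11, 1.86], [-2.63, 2.63]. Speed limits (rad/s): [2.22, 2.22, 3.01, 3.01, 3.14, 3.14, 3.14].

### API

Orientations are given as a rotation vector (axis times angle).
In Python, from bench import sense, get_image, camera_info, close_job, boxes_of, spot_point gives the robot as it stands.
- The arm moves only by the tool carry_out, never from a script. Its arguments are lists of equal length, an entry for each row: "translation": the shift along the tool's x, y, z in mm, a list of three; "spin": the turn about the tool's y in degrees. In form: {"translation": [[dx, dy, dz], ...], "spin": [spin, ...]}. A call has 1 to 12 rows; each row is the pose to reach, as a shift and turn from the pose commanded when the call began, along the tool's axes at that moment; what a row does not reach only later rows make up. A row lasts 1/10 s, in which the tool goes at most 50 mm and 8.59 degrees, less where a joint would pass 70% of its speed; a pose out of reach is approached as far as the arm can. A call with a gripper value outside its range is refused whole. "gripper" is the gripper's target within -1 to 1 (shut at 1, half-way at 0, fully open at -1), set as the call begins (left out, the last holds). The fingers move at their own pace and stop on an object; "grip_force" is the grip in N (left out, the last holds). Time passes only in rows, so rows that repeat a pose let the fingers close. It gives the time, the measured TCP pose, the force and the opening at its end, in the units of the state.
- sense(): the state, without advancing time (a new reading comes with each control period).
- get_image(name): name is "scene" or "top" or "wrist"; returns (picture, depth): 400x640x3 uint8, blue, green, red; 400x640 float32, mm along the optical axis (not along the pixel's ray), 0 where there is no reading.
- camera_info(name): a dict with "intrinsics" (3x3 intrinsics, pixels), "rvec" (rotation vector, rad) and "tvec" (3), from world to camera coordinates, as OpenCV has them. Camera axes: x right, y down, z forward; pixel columns grow to the right and rows downward; lengths in mm; the calibration is good to about 2 mm. A picture is of the moment at which its call begins: read the wrist's pose just before it. camera_info takes no time and is no camera call; for the wrist camera it gives the pose at the moment of the call.
- close_job(): hands the job in, once; it reports no verdict.
Trained networks look in the newest picture that a camera, given by its name, has taken for a name from the list of things; names that differ only in an ending like _2 or _b are one class to them, and where a whole thing is asked for, a point or a joint stands for the part that bears it (a point fixed in the world has none). Each returns a list of dicts, best first, with "p" (0 to 1); they miss things now and then, are a little off and sometimes report something else, mostly with a low value. They report only what shows in the picture. A call takes as long as a camera call. They do not tell look-alikes from the thing itself.
- boxes_of(camera, query): "point" ([column, row] in pixels, amid what is visible of it).
- spot_point(camera, query): "point" ([column, row] in pixels: a listed point, or the origin of a listed thing).
The state is a dict: "clock": time; "q": joint angles; "qd": joint speeds; "joint_torque": joint torques, N m; "ee_pos": TCP position; "orientation": TCP orientation; "contact_force": force on the tool from outside, world axes, zero at the start; "moment": the same for the moment, N m; "grip_width": finger opening in mm.
Only numpy, scipy, OpenCV 4.12 (cv2) and the standard library are available. Lean on these libraries where they do the work, as an engineer would, in place of code of your own. Each camera call takes 0.05 s, during which the arm holds its last target.

### The job

Make up the two job kits from the loose stock on the clear part of the bench. The big bolt, standing on its head, and the larger of the two nuts, lying flat, go on the board with the rectangular recesses; the hole saw, teeth down, and the brass hose tail, standing on its flange, go on the board with the round recesses. Set one piece in each recess, fully down on its floor, and leave the smaller nut, the steel off-cut and the wooden block where they are.

Things in the scene. Friction and masses are not known exactly. Their poses are not given: they have to be found in the camera images.
- slot_board: Wooden kit board fixed to the bench, 100 mm along its x, 156 mm along its y, 12 mm thick, with two RECTANGULAR recesses side by side, each 84 mm long (along x) and 56 mm wide (along y), 6 mm deep, with a dark lining on the floor; the recess floors lie 6 mm above the bench. Recess centres at x = 0, y = +34 mm and -34 mm in the board's frame. Origin at the centre of its underside, z up. The two boards may be in either order.
- round_board: Wooden kit board fixed to the bench, 100 mm along its x, 156 mm along its y, 12 mm thick, with two ROUND recesses side by side, each 66 mm in diameter and 6 mm deep, dark-lined, floors 6 mm above the bench. Recess centres at x = 0, y = +37 mm and -37 mm in the board's frame. Origin at the centre of its underside, z up.
- bolt: Rusty hex bolt standing upright on its head: head 33 mm over corners, 29 mm across flats, 12 mm high; above it a plain round threaded shank of 19 mm diameter up to 74 mm height. Weighs about 0.19 kg. Origin at the centre of the underside of the head, z up along the shank. Grip it round the shank. (A second bolt far back on the bench, out among the scrap, is scenery.)
- large_nut: The larger, rusty hex nut, lying flat: 34 mm over corners (along its x), 30 mm across flats (one pair of flats faces its +y and -y, the others at 60 degree steps), 14 mm high. Weighs about 0.06 kg. Origin at the centre of its underside, z up.
- hole_saw_tool: Dark hole saw standing on its teeth: round cup 50 mm in diameter and 35 mm high, with a thin arbor shank sticking up to 61 mm in the middle. Weighs about 0.16 kg. Origin on the axis at the teeth (underside), z up. Grip it round the cup.
- hose_tail: Turned brass hose fitting standing on its flange: flange 42 mm in diameter and 9 mm high, above it a round 34 mm body up to 56 mm height. Weighs about 0.26 kg. Origin on the axis at the underside of the flange, z up. Grip it round the body.
- small_nut: The smaller, bright hex nut, 28 mm over corners, 24 mm across flats, 11 mm high, lying flat among the stock. Not part of either kit; leave it. Origin at the centre of its underside.
- steel_offcut: Flat bar off-cut of brown steel, 32 x 85 x 10 mm (x, y, z), lying just beyond the stock (the thin plates farther right are scenery). Not part of either kit; leave it. Origin at the centre of its underside.
- wood_block: Hardwood packing block, 45 x 55 x 40 mm (x, y, z), just right of the stock (another at the back edge of the bench is scenery). Not part of either kit; leave it. Origin at the centre of its underside.
Mind the look-alikes: they are no part of the job. What is shaped like the bolt but pink is not meant. What is shaped like the large_nut but orange is not meant.

How it is judged:
By the outcome, as a careful person would: the job done as asked, in the order asked, and still so for the second after the job is handed in, with the robot touching nothing.
It also fails if it takes over 99 s, if anything falls off the work surface, if the arm or the gripper's body presses on something with over 40 N, if the wrist force passes 120 N, or if a joint passes its speed limit or range.

## Working session

There is one attempt and no reset: what is moved stays moved. The work goes in short steps, Python scripts to look and compute and a tool call to move; the robot and the scene stay as the last step left them, time stands still between calls to the robot, and variables do not carry over. Pictures are saved under pics/ and viewed, and the job is handed in when it is done.

Besides the shell and the picture viewer there is one more tool, called after ">>>" as name(argument=value, ...) on one line, values as JSON. carry_out: Moves the arm, as the interface text tells. Its arguments: {"type":"object","properties":{"translation":{"type":"array"},"spin":{"type":"array"},"gripper":{"type":"number"},"grip_force":{"type":"number"}},"required":["translation","spin"]}

```bash
ls; mkdir -p pics; python3 - <<'E'
from bench import *
import cv2,numpy as np
s=sense(); print({k:np.round(v,3) for k,v in s.items()})
for n in ["scene","top"]:
    im,d=get_image(n); cv2.imwrite(f"pics/{n}0.png",im); np.save(f"pics/{n}0.npy",d)
    c=camera_info(n); print(n,c)
E
```

```text
pics
{'clock': np.float64(0.0), 'q': array([ 1.03 ,  0.6  , -0.003,  1.6  ,  0.002,  0.943, -0.08 ]), 'qd': array([ 0.   , -0.   ,  0.   ,  0.001, -0.   ,  0.   ,  0.001]), 'joint_torque': array([ 1.0000e-03, -7.7644e+01,  1.5650e+00, -2.5801e+01,  1.2000e-02,
        9.0000e-03,  0.0000e+00]), 'ee_pos': array([ 324.105, -647.973,  230.412]), 'orientation': array([-0.464,  1.965, -1.962]), 'contact_force': array([ 0.012,  0.516, -0.044]), 'moment': array([ 0.044, -0.01 , -0.008]), 'grip_width': np.float64(85.233)}
scene {'intrinsics': array([[492.09447967,   0.        , 322.23189116],
       [  0.        , 492.09447967, 202.35224837],
       [  0.        ,   0.        ,   1.        ]]), 'rvec': array([ 0.87012857, -2.32601453,  1.30680223]), 'tvec': array([268.54064541, 358.82729925, 459.2521628 ])}
top {'intrinsics': array([[498.82693555,   0.        , 325.95190448],
       [  0.        , 498.82693555, 196.08714513],
       [  0.        ,   0.        ,   1.        ]]), 'rvec': array([ 2.15745781, -2.14789615,  0.13237362]), 'tvec': array([-264.57268733,  602.78944199,  900.94781562])}
```

View pics/scene0.png

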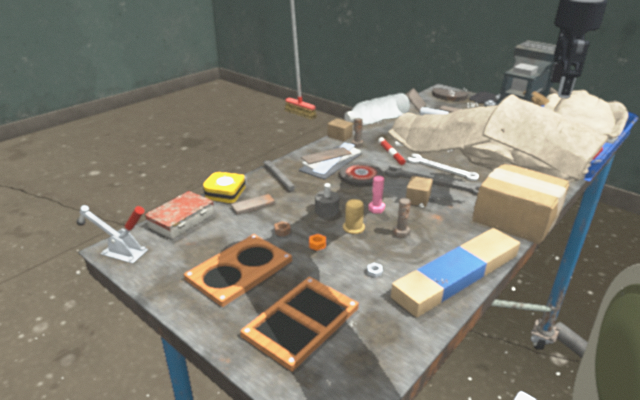

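View pics/top0.png

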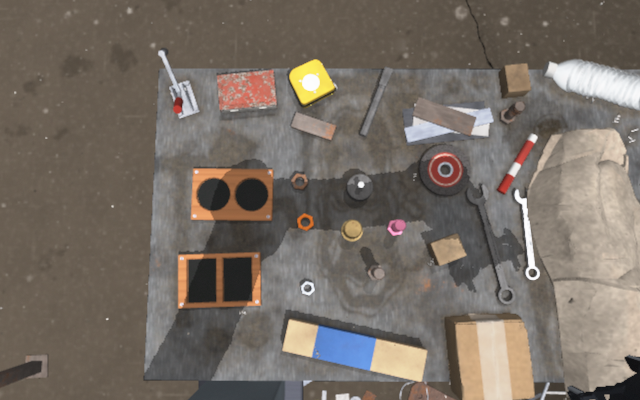

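```bash
cat > h.py <<'E'
from bench import *
import cv2,numpy as np
from scipy.spatial.transform import Rotation as R
def cloud(d,c):
    K=c["intrinsics"];Rm=cv2.Rodrigues(np.array(c["rvec"]))[0];t=np.array(c["tvec"])
    v,u=np.mgrid[:d.shape[0],:d.shape[1]]
    P=np.stack([(u-K[0,2])/K[0,0]*d,(v-K[1,2])/K[1,1]*d,d],-1)
    W=(P-t)@Rm; W[d<=0]=np.nan; return W
def ray(px,c,z):
    K=c["intrinsics"];Rm=cv2.Rodrigues(np.array(c["rvec"]))[0];t=np.array(c["tvec"])
    o=-Rm.T@t; r=Rm.T@np.array([(px[0]-K[0,2])/K[0,0],(px[1]-K[1,2])/K[1,1],1]); return o+r*(z-o[2])/r[2]
def proj(p,c):
    return cv2.projectPoints(np.array(p,float).reshape(-1,3),np.array(c["rvec"]),np.array(c["tvec"]),c["intrinsics"],None)[0].reshape(-1,2)
E
python3 - <<'E'
from h import *
np.set_printoptions(suppress=True,precision=1)
im,d=get_image("top");c=camera_info("top");W=cloud(d,c)
for n in ["slot_board","round_board","bolt","large_nut","hole_saw_tool","hose_tail","small_nut","steel_offcut","wood_block"]:
    for r in spot_point("top",n)[:3]:
        u,v=[int(round(x)) for x in r["point"]]
        print(n,round(r["p"],2),(u,v),W[v,u], ray(r["point"],c,0)[:2])
E
python3 - <<'E'
import cv2
im=cv2.imread('pics/top0.png')
cv2.imwrite('pics/crop0.png',cv2.resize(im[150:320,165:435],None,fx=2.9,fy=2.9,interpolation=cv2.INTER_CUBIC))
E
```

```text
slot_board 0.72 (222, 280) [446.  -64.7   8.7] [446.6 -62.3]
round_board 0.63 (231, 196) [606.5 -78.1  13.4] [609.1 -75.2]
bolt 0.6 (395, 230) [ 539.5 -388.2   58.9] [ 543.4 -396.6]
bolt 0.51 (373, 275) [ 458.7 -346.    75.6] [ 456.  -352.1]
large_nut 0.73 (300, 182) [ 636.5 -210.5    0.8] [ 635.8 -211.5]
large_nut 0.62 (306, 219) [ 563.7 -223.     0.3] [ 563.9 -223.2]
hole_saw_tool 0.56 (356, 189) [ 618.4 -318.8   32.8] [ 622.5 -320.8]
hose_tail 0.69 (354, 232) [ 535.6 -313.5   57.1] [ 538.6 -316.8]
small_nut 0.48 (306, 285) [ 437.  -224.3    0.7] [ 437.2 -225.2]
steel_offcut 0.57 (310, 126) [ 746.7 -229.6   11. ] [ 750.8 -230. ]
wood_block 0.84 (442, 249) [ 505.8 -477.    40.8] [ 506.8 -486.2]
```

View pics/crop0.png

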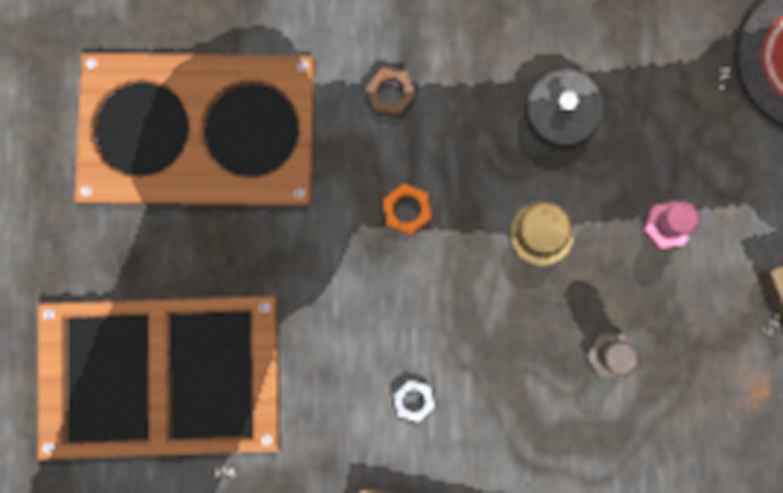

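```bash
python3 - <<'E'
from h import *
np.set_printoptions(suppress=True,precision=1)
D=[];
for _ in range(3):
    im,d=get_image("top"); D.append(d)
d=np.median(D,0);c=camera_info("top");W=cloud(d,c)
print("bench z", [np.nanmedian(W[v:v+8,u:u+8,2]) for u,v in [(280,240),(330,290),(330,150),(420,200),(280,150)]])
def comp(name,x0,y0,r,lo,hi):
    m=(np.hypot(W[...,0]-x0,W[...,1]-y0)<r)&(W[...,2]>lo)&(W[...,2]<hi)
    p=W[m]; 
    rect=cv2.minEnclosingCircle(p[:,:2].astype(np.float32))
    print(name,m.sum(),"mean",p.mean(0),"mid",(p.min(0)+p.max(0))/2,"ext",p.max(0)-p.min(0),"zmed",np.median(p[:,2]),"circ",rect)
comp("bolt",459,-346,30,60,90)
comp("hose",538,-313,35,45,70)
comp("hole",620,-320,40,28,45)
comp("nut",636,-211,30,8,30)
comp("orange",564,-223,30,8,30)
comp("pink",539,-388,30,60,90)
comp("small",437,-225,30,6,30)
for n,x0,y0 in [("slot",446,-62),("round",609,-75)]:
    m=(abs(W[...,0]-x0)<75)&(abs(W[...,1]-y0)<105)&(W[...,2]>8)&(W[...,2]<20)
    n_,lab,st,ce=cv2.connectedComponentsWithStats(m.astype(np.uint8)); k=1+np.argmax(st[1:,4])
    p=W[lab==k]; print(n,len(p),cv2.minAreaRect(p[:,:2].astype(np.float32)),p[:,2].mean())
# colour of board
hsv=cv2.cvtColor(im,cv2.COLOR_BGR2HSV)
for n,x0,y0 in [("slot",446,-62),("round",609,-75)]:
    mm=(abs(W[...,0]-x0)<75)&(abs(W[...,1]-y0)<105)
    m=mm&(hsv[...,0]<22)&(hsv[...,1]>110)&(hsv[...,2]>60)
    cn,_=cv2.findContours(m.astype(np.uint8),cv2.RETR_CCOMP,cv2.CHAIN_APPROX_NONE)
    for q in cn:
        if cv2.contourArea(q)<300: continue
        xy=np.array([ray(a,c,12)[:2] for a in q[:,0]],np.float32)
        print(n,cv2.contourArea(q),cv2.minAreaRect(xy))
E
```

```text
bench z [np.float64(-1.6524506526760534), np.float64(-1.7068998610029849), np.float64(-1.3392421050688774), np.float64(-1.670857283076603), np.float64(-1.296796805771526)]
bolt 118 mean [ 461.6 -355.3   72.8] mid [ 461.3 -355.5   68.3] ext [19.4 20.7 16. ] zmed 73.18661015906841 circ ((461.3617248535156, -355.6112365722656), 10.473600387573242)
hose 273 mean [ 541.4 -310.4   54.7] mid [ 541.4 -310.2   51.8] ext [33.2 33.1 13.4] zmed 54.922212634574294 circ ((541.7620239257812, -310.5654296875), 16.968141555786133)
hole 511 mean [ 622.1 -324.4   33. ] mid [ 622.8 -324.6   35.7] ext [50.4 49.5 14.8] zmed 33.03811699571261 circ ((622.7794189453125, -324.9953918457031), 25.21603012084961)
nut 136 mean [ 635.3 -209.    13.6] mid [ 635.6 -209.3   12.9] ext [29.8 31.3  7.9] zmed 13.823795965679084 circ ((635.8955688476562, -209.10411071777344), 16.199974060058594)
orange 136 mean [ 556.6 -220.9   13.8] mid [ 556.9 -220.8   13.2] ext [31.  28.9  9.9] zmed 13.878301074828737 circ ((556.6527099609375, -221.07447814941406), 15.827548027038574)
pink 115 mean [ 547.  -393.9   72.5] mid [ 546.9 -3
[... 541 characters left out ...]
 11.377518369545399
slot 4319.0 ((447.2852478027344, -60.12947082519531), (101.1664810180664, 156.51132202148438), 2.4173762798309326)
slot 1270.5 ((445.72216796875, -26.672754287719727), (84.1102523803711, 55.31861114501953), 2.3149960041046143)
slot 1257.0 ((448.3698425292969, -94.63746643066406), (83.30033874511719, 55.31793212890625), 1.3594237565994263)
round 4066.0 ((610.9775390625, -79.36129760742188), (101.66252899169922, 156.5780487060547), 0.21904847025871277)
round 849.5 ((610.4652709960938, -117.00003051757812), (62.60234069824219, 62.775394439697266), 45.87720489501953)
round 844.5 ((610.1728515625, -43.30473327636719), (62.94495391845703, 65.18721771240234), 46.152931213378906)
```

```bash
cat >> h.py <<'E'
def plan(x,y,z,jaw=None):
    """shift in tool axes to world target; jaw = desired world angle (deg) of tool z axis mod 180"""
    s=sense(); M=R.from_rotvec(s["orientation"]).as_matrix()
    sh=M.T@(np.array([x,y,z])-s["ee_pos"])
    a=np.degrees(np.arctan2(M[1,2],M[0,2]))
    # spin +about tool y (pointing down) => world yaw decreases
    sp=None
    if jaw is not None:
        sp=-((jaw-a+90)%180-90)
    print("t",round(float(s["clock"]),2),"pos",np.round(s["ee_pos"],1),"jawangle",round(a,1),"down",np.round(M[:,1],3),"\nSHIFT",np.round(sh,1),"spin",None if sp is None else round(sp,1),"q",np.round(s["q"],2),"w",np.round(s["grip_width"],1),"F",np.round(s["contact_force"],1))
E
python3 - <<'E'
from h import *
np.set_printoptions(suppress=True,precision=2)
print(R.from_rotvec(sense()["orientation"]).as_matrix())
d=np.load("pics/top0.npy");W=cloud(d,camera_info("top"))
for (u,v) in [(490,350),(350,345),(420,300),(330,390)]: print(u,v,W[v,u])
plan(461.5,-355.5,150,0)
im=cv2.imread("pics/top0.png")[165:197,284:316]; cv2.imwrite("pics/nut.png",cv2.resize(im,None,fx=12,fy=12,interpolation=cv2.INTER_CUBIC))
E
```

```text
[[-0.89 -0.    0.45]
 [-0.45 -0.   -0.89]
 [ 0.   -1.    0.  ]]
490 350 [ 332.99 -544.49   86.53]
350 345 [ 330.86 -307.08   30.72]
420 300 [ 409.81 -442.07   -0.94]
330 390 [  21.2  -274.51 -900.92]
t 0.75 pos [ 324.3 -648.4  231.3] jawangle -63.4 down [-0. -0. -1.] 
SHIFT [-253.7   81.3 -200.6] spin -63.4 q [ 1.03  0.6  -0.    1.6   0.    0.94 -0.08] w 85.6 F [-0.8 -0.1 -0.8]
```

View pics/nut.png

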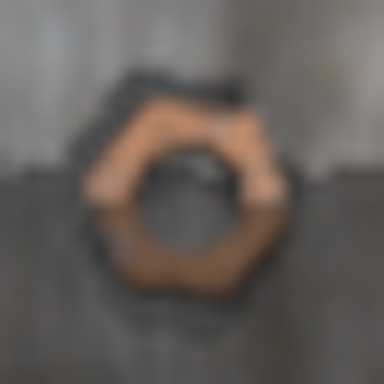

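>>> carry_out(translation=[[-40, 5, -30], [-70, 10, -55], [-100, 20, -80], [-130, 30, -100], [-160, 45, -125], [-190, 55, -150], [-220, 70, -175], [-253.7, 81.3, -200.6], [-253.7, 81.3, -200.6], [-253.7, 81.3, -200.6], [-253.7, 81.3, -200.6]], spin=[-8, -16, -24, -32, -40, -48, -56, -63.4, -63.4, -63.4, -63.4], gripper=-0.2, grip_force=60)

```text
clock: 1.85
ee_pos: [461.1, -356.7, 150.2]
orientation: [-1.209, 1.211, -1.212]
contact_force: [-0.2, -0.9, 0.9]
grip_width: 51.6
```

```bash
python3 - <<'E'
from h import *
plan(461.5,-355.5,25,0)
c=camera_info("wrist"); im,d=get_image("wrist"); cv2.imwrite("pics/w1.png",im)
W=cloud(d,c); m=(np.hypot(W[...,0]-461,W[...,1]+355)<30)&(W[...,2]>60)&(W[...,2]<82)
if m.sum(): p=W[m]; print(m.sum(),p.mean(0),cv2.minEnclosingCircle(p[:,:2].astype(np.float32)))
print("bench",np.nanmedian(W[...,2]))
E
```

```text
t 1.85 pos [ 461.1 -356.7  150.2] jawangle -0.1 down [-0.    -0.001 -1.   ] 
SHIFT [ -1.3 125.2   0.4] spin -0.1 q [ 0.76  0.55 -0.29  1.99  0.26  0.64  0.3 ] w 51.6 F [-0.2 -0.9  0.9]
900 [ 461.9546391  -354.43679945   72.29829483] ((461.856201171875, -356.0806579589844), 10.620282173156738)
bench -0.566226920024284
```

View pics/w1.png

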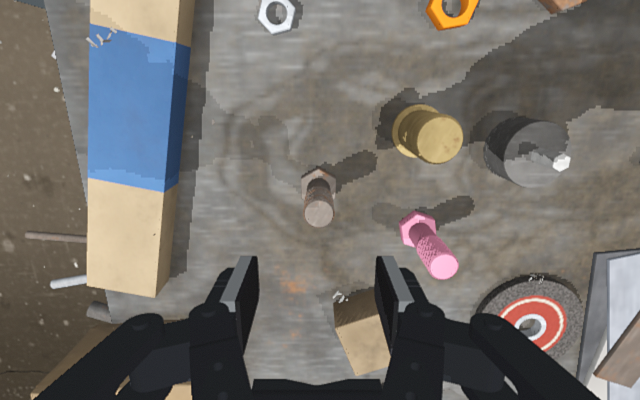

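>>> carry_out(translation=[[-1.5, 25, 0.5], [-1.5, 50, 0.5], [-1.5, 75, 0.5], [-1.5, 95, 0.5], [-1.5, 110, 0.5], [-1.5, 120, 0.5], [-1.5, 125, 0.5], [-1.5, 125, 0.5], [-1.5, 125, 0.5]], spin=[0, 0, 0, 0, 0, 0, 0, 0, 0])

```text
clock: 2.8
ee_pos: [462.2, -354.4, 25.5]
orientation: [-1.209, 1.209, -1.211]
contact_force: [-0.3, -1.4, -0.2]
grip_width: 51.3
```

>>> carry_out(translation=[[0, 0, 0], [0, 0, 0], [0, 0, 0], [0, 0, 0], [0, 0, 0], [0, 0, 0], [0, 0, 0], [0, 0, 0]], spin=[0, 0, 0, 0, 0, 0, 0, 0], gripper=1, grip_force=60)

```text
clock: 3.6
ee_pos: [462.4, -354.3, 25.7]
orientation: [-1.209, 1.208, -1.211]
contact_force: [0.2, 0.4, 6.3]
grip_width: 17.7
```

>>> carry_out(translation=[[0, -5, 0], [0, -20, 0], [0, -40, 0], [0, -60, 0], [0, -80, 0], [0, -100, 0], [0, -100, 0], [0, -100, 0]], spin=[0, 0, 0, 0, 0, 0, 0, 0])

```text
clock: 4.4
ee_pos: [461.7, -354.1, 124.9]
orientation: [-1.209, 1.209, -1.21]
contact_force: [-0.6, -0.0, -1.4]
grip_width: 18.1
```

```bash
python3 - <<'E'
from h import *
plan(445.7,-26.5,125,2)
c=camera_info("wrist"); im,d=get_image("wrist"); cv2.imwrite("pics/w2.png",im)
E
```

```text
t 4.4 pos [ 461.7 -354.1  124.9] jawangle -0.0 down [ 0. -0. -1.] 
SHIFT [-3.276e+02 -2.000e-01 -1.620e+01] spin -2.0 q [ 0.75  0.58 -0.28  2.01  0.28  0.59  0.28] w 18.1 F [-0.6 -0.  -1.4]
```

View pics/w2.png

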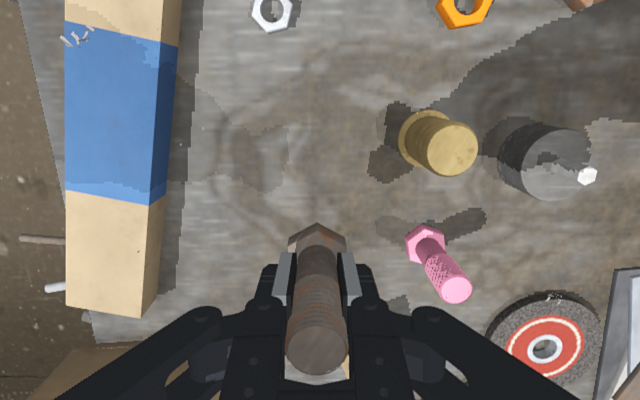

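>>> carry_out(translation=[[-15, 0, -1], [-40, 0, -2], [-75, 0, -4], [-110, 0, -6], [-145, 0, -8], [-180, 0, -9], [-215, 0, -11], [-250, 0, -12], [-285, 0, -14], [-310, 0, -15], [-325, 0, -16], [-327.5, 0, -16]], spin=[0, 0, 0, -1, -1, -1, -2, -2, -2, -2, -2, -2])

```text
clock: 5.65
ee_pos: [445.1, -23.7, 124.4]
orientation: [-1.228, 1.182, -1.179]
contact_force: [0.0, -0.9, -2.4]
grip_width: 17.5
```

```bash
python3 - <<'E'
from h import *
plan(445.7,-26.5,31,2)
c=camera_info("wrist"); im,d=get_image("wrist"); cv2.imwrite("pics/w3.png",im)
np.set_printoptions(suppress=True,precision=1)
hsv=cv2.cvtColor(im,cv2.COLOR_BGR2HSV)
m=(hsv[...,0]<22)&(hsv[...,1]>110)&(hsv[...,2]>60)
cn,_=cv2.findContours(m.astype(np.uint8),cv2.RETR_CCOMP,cv2.CHAIN_APPROX_NONE)
for q in cn:
    if cv2.contourArea(q)<2000: continue
    xy=np.array([ray(a,c,12)[:2] for a in q[:,0]],np.float32)
    print(cv2.boundingRect(q),cv2.minAreaRect(xy))
E
```

```text
t 5.65 pos [445.1 -23.7 124.4] jawangle 2.2 down [-0.002  0.001 -1.   ] 
SHIFT [ 2.9 93.4  0.6] spin 0.2 q [ 0.09  0.46 -0.22  2.31  0.26  0.39 -0.31] w 17.5 F [ 0.  -0.9 -2.4]
(445, 171, 166, 183) ((607.9797973632812, -77.2061767578125), (157.96983337402344, 105.00039672851562), 89.5128402709961)
(471, 275, 76, 65) ((607.9402465820312, -112.40310668945312), (62.638954162597656, 59.90306091308594), 49.2655029296875)
(488, 187, 82, 77) ((607.89404296875, -39.98766326904297), (62.3044548034668, 61.002830505371094), 51.567108154296875)
(249, 139, 139, 155) ((446.3104553222656, -41.719024658203125), (99.95437622070312, 125.29029846191406), 2.244440793991089)
```

View pics/w3.png

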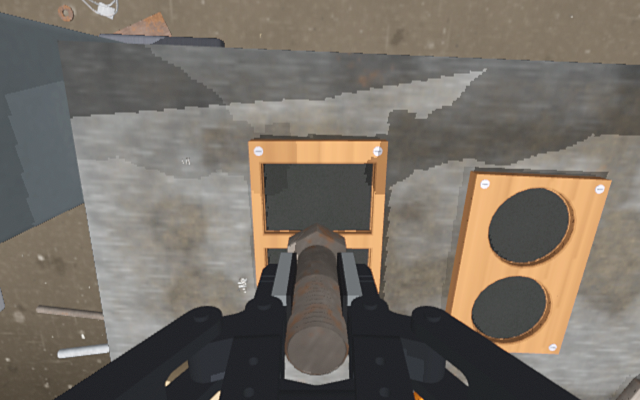

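>>> carry_out(translation=[[2, 20, 0.5], [2, 45, 0.5], [2, 65, 0.5], [2, 78, 0.5], [2, 85, 0.5], [2, 89, 0.5], [2, 91, 0.5], [2, 92, 0.5], [2, 92.5, 0.5], [2, 92.5, 0.5]], spin=[0, 0, 0, 0, 0, 0, 0, 0, 0, 0])

```text
clock: 6.7
ee_pos: [446.9, -28.5, 32.8]
orientation: [-1.225, 1.183, -1.184]
contact_force: [0.4, -0.5, -1.7]
grip_width: 17.8
```

```bash
python3 - <<'E'
from h import *
plan(445.7,-26.5,31,2)
im,d=get_image("scene"); cv2.imwrite("pics/s1.png",cv2.resize(im[200:380,180:420],None,fx=3,fy=3))
E
```

```text
t 6.7 pos [446.9 -28.5  32.8] jawangle 2.0 down [ 0.001  0.    -1.   ] 
SHIFT [-2.1  1.8 -1.1] spin -0.0 q [-0.01  0.65 -0.08  2.37  0.36  0.13 -0.4 ] w 17.8 F [ 0.4 -0.5 -1.7]
```

View pics/s1.png

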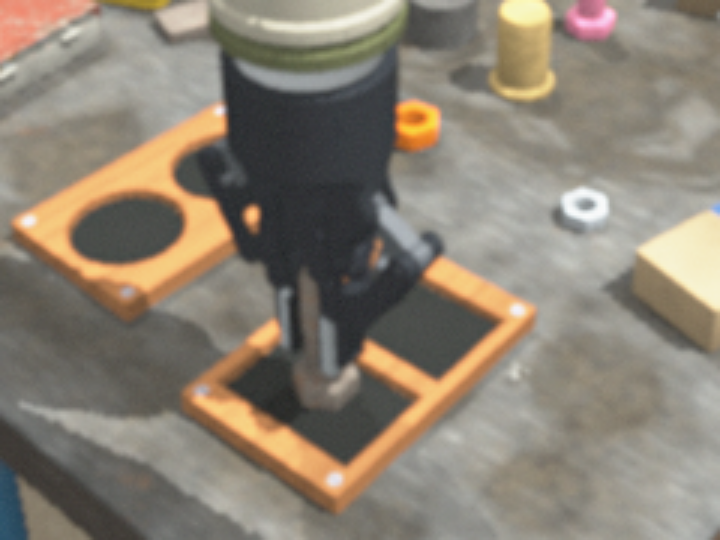

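>>> carry_out(translation=[[-1, 0, 3], [-1, 0, 6], [-1, 0.5, 6], [-1, 1, 6], [-1, 1.5, 6], [-1, 1.5, 6]], spin=[0, 0, 0, 0, 0, 0])

```text
clock: 7.35
ee_pos: [453.0, -27.3, 31.6]
orientation: [-1.224, 1.183, -1.184]
contact_force: [-0.3, 0.3, 11.9]
grip_width: 17.8
```

```bash
python3 - <<'E'
from h import *
plan(445.7,-26.5,31,2)
E
```

```text
t 7.35 pos [453.  -27.3  31.6] jawangle 2.0 down [ 0.001 -0.    -1.   ] 
SHIFT [-1.   0.6 -7.3] spin -0.0 q [-0.01  0.65 -0.08  2.36  0.36  0.14 -0.4 ] w 17.8 F [-0.3  0.3 11.9]
```

>>> carry_out(translation=[[0, -0.5, 0], [0, -0.5, 0], [0, -0.5, 0], [0, -0.5, 0], [0, -0.5, 0]], spin=[0, 0, 0, 0, 0], gripper=-0.1)

```text
clock: 7.85
ee_pos: [452.6, -27.3, 31.4]
orientation: [-1.225, 1.184, -1.184]
contact_force: [0.1, -0.2, 0.4]
grip_width: 46.9
```

>>> carry_out(translation=[[0, -10, 0], [0, -30, 0], [0, -60, 0], [0, -90, 0], [0, -120, 0], [0, -120, 0]], spin=[0, 0, 0, 0, 0, 0])

```text
clock: 8.45
ee_pos: [454.0, -27.5, 155.2]
orientation: [-1.221, 1.18, -1.187]
contact_force: [0.8, 0.1, -1.4]
grip_width: 46.7
```

```bash
python3 - <<'E'
from h import *
im,d=get_image("wrist"); cv2.imwrite("pics/w4.png",im)
plan(635.5,-209,100,0)
E
```

```text
t 8.5 pos [453.5 -27.6 153.6] jawangle 1.9 down [ 0.004 -0.    -1.   ] 
SHIFT [187.4  54.4 175.6] spin 1.9 q [ 0.15  0.42 -0.28  2.27  0.25  0.48 -0.3 ] w 46.8 F [-0.2 -0.7 -1.6]
```

View pics/w4.png

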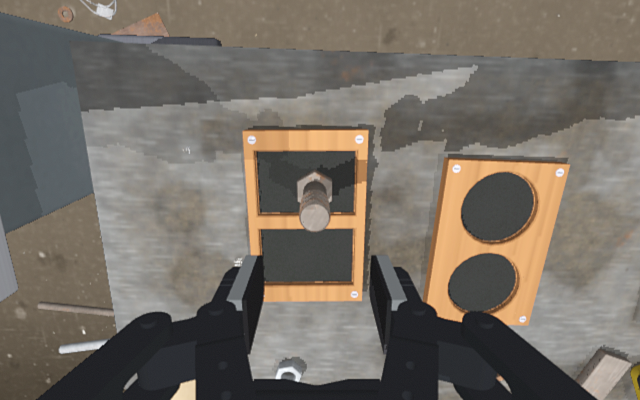

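>>> carry_out(translation=[[20, 0, 20], [45, 0, 42], [70, 5, 65], [95, 10, 88], [120, 15, 112], [145, 20, 136], [170, 25, 160], [187, 30, 175.5], [187, 30, 175.5], [187, 30, 175.5], [187, 30, 175.5]], spin=[0, 0, 1, 1, 2, 2, 2, 2, 2, 2, 2], gripper=-0.2)

```text
clock: 9.6
ee_pos: [633.5, -207.0, 121.0]
orientation: [-1.21, 1.21, -1.208]
contact_force: [-0.5, 0.2, -0.8]
grip_width: 51.6
```

```bash
python3 - <<'E'
from h import *
c=camera_info("wrist"); im,d=get_image("wrist"); cv2.imwrite("pics/w5.png",im)
plan(635.5,-209,3,0)
W=cloud(d,c); print("bench",np.nanmedian(W[...,2]))
m=(np.hypot(W[...,0]-635,W[...,1]+209)<30)&(W[...,2]>8)&(W[...,2]<22)
p=W[m]; xy=p[:,:2]; hull=cv2.convexHull(xy.astype(np.float32))
print(m.sum(),p.mean(0),cv2.minEnclosingCircle(hull),cv2.minAreaRect(hull))
h=hull[:,0]
for a in range(0,60,5):
    ws=[]
    for k in range(3):
        t=np.radians(a+60*k); pr=h@[np.cos(t),np.sin(t)]; ws.append(pr.max()-pr.min())
    print(a,np.round(ws,1),round(sum(ws),1))
u,v=[int(k) for k in proj([635.5,-209,14],c)[0]]
cv2.imwrite("pics/w5c.png",cv2.resize(im[max(v-50,0):v+50,max(u-50,0):u+50],None,fx=5,fy=5,interpolation=cv2.INTER_CUBIC)); print(u,v)
E
```

```text
t 9.65 pos [ 633.8 -206.9  121.3] jawangle 0.0 down [-0.001  0.    -1.   ] 
SHIFT [  2.1 118.3   1.8] spin 0.0 q [ 0.4   0.67 -0.27  1.82  0.26  0.7  -0.01] w 51.0 F [ 0.9 -0.5 -0.1]
bench -0.4542118798881006
972 [ 636.60949471 -208.30977262   13.54340122] ((636.7717895507812, -209.056396484375), 16.94046401977539) ((636.6600952148438, -208.80101013183594), (33.40675354003906, 29.677732467651367), 81.5083999633789)
0 [31.1 31.4 31.8] 94.3
5 [32.1 32.3 32.6] 97.0
10 [32.8 32.9 33.3] 99.0
15 [33.3 33.3 33.7] 100.2
20 [33.5 33.4 33.8] 100.8
25 [33.5 33.3 33.7] 100.6
30 [33.2 33.  33.4] 99.6
35 [32.7 32.5 32.8] 98.0
40 [32.  31.8 32.1] 95.9
45 [31.1 31.  31.1] 93.3
50 [30.  30.2 29.9] 90.1
55 [30.5 30.7 30.3] 91.5
319 203
```

View pics/w5.png

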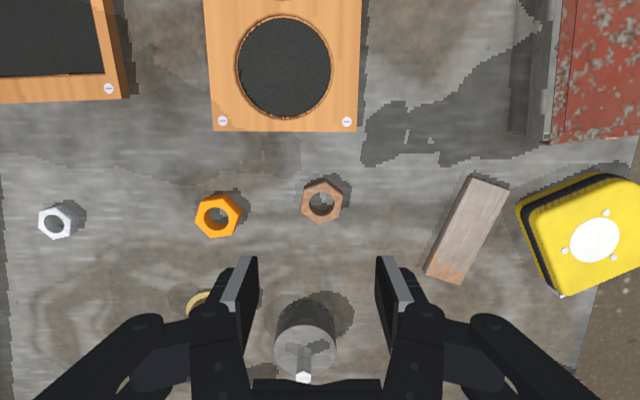

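View pics/w5c.png

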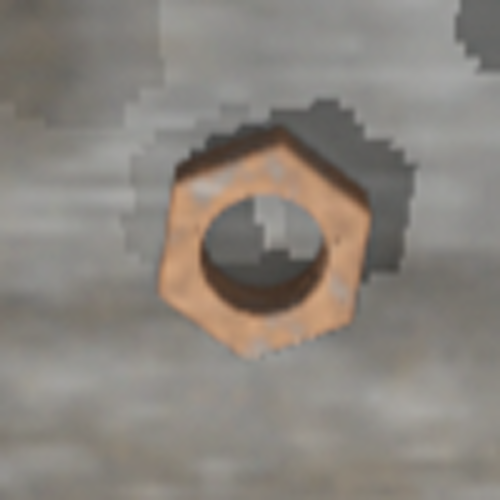

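>>> carry_out(translation=[[2, 25, 2.5], [2, 50, 2.5], [2, 75, 2.5], [2, 95, 2.5], [2, 108, 2.5], [2, 114, 2.5], [2, 117.5, 2.5], [2, 117.5, 2.5], [2, 117.5, 2.5]], spin=[4, 8, 8, 8, 8, 8, 8, 8, 8])

```text
clock: 10.55
ee_pos: [637.5, -210.3, 4.8]
orientation: [-1.139, 1.311, -1.312]
contact_force: [-0.5, 0.9, 0.5]
grip_width: 51.0
```

```bash
python3 - <<'E'
from h import *
plan(636.4,-208.8,3,-8)
E
```

```text
t 10.55 pos [ 637.5 -210.3    4.8] jawangle -8.0 down [ 0.001 -0.    -1.   ] 
SHIFT [-1.3  1.8 -1.3] spin -0.0 q [ 0.34  0.82 -0.17  1.86  0.27  0.49 -0.16] w 51.0 F [-0.5  0.9  0.5]
```

>>> carry_out(translation=[[-1, 1, -0.5], [-1, 1, -0.5], [-1, 1, -0.5], [-1, 1, -0.5], [-1, 1, -0.5], [-1, 1, -0.5], [-1, 1, -0.5], [-1, 1, -0.5]], spin=[0, 0, 0, 0, 0, 0, 0, 0], gripper=1, grip_force=50)

```text
clock: 11.35
ee_pos: [636.9, -209.0, 3.7]
orientation: [-1.139, 1.311, -1.312]
contact_force: [-1.3, 0.6, 5.4]
grip_width: 28.1
```

>>> carry_out(translation=[[0, -3, 0], [0, -15, 0], [0, -40, 0], [0, -70, 0], [0, -100, 0], [0, -120, 0], [0, -120, 0]], spin=[0, 0, 0, 0, 0, 0, 0])

```text
clock: 12.05
ee_pos: [638.3, -209.6, 126.9]
orientation: [-1.136, 1.307, -1.315]
contact_force: [-0.8, 0.8, -0.8]
grip_width: 28.3
```

```bash
python3 - <<'E'
from h import *
im,d=get_image("wrist"); cv2.imwrite("pics/w6.png",im)
plan(450,-94,123,1.5)
E
```

```text
t 12.1 pos [ 637.4 -209.4  125. ] jawangle -8.0 down [ 0.003 -0.001 -1.   ] 
SHIFT [ -88.1    1.3 -201.7] spin -9.5 q [ 0.38  0.66 -0.23  1.81  0.22  0.69 -0.11] w 27.9 F [-0.3  0.2 -0.5]
```

View pics/w6.png

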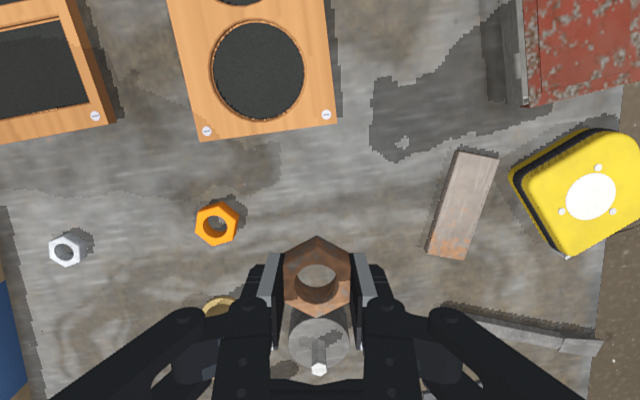

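>>> carry_out(translation=[[-8, 0, -18], [-18, 0, -40], [-28, 0, -62], [-38, 0, -85], [-48, 0, -108], [-58, 0, -132], [-68, 0, -155], [-78, 0, -178], [-88, 1, -202], [-88, 1, -202], [-88, 1, -202]], spin=[-1, -2, -3, -4, -5, -6, -7, -8, -9.5, -9.5, -9.5])

```text
clock: 13.2
ee_pos: [448.6, -93.6, 121.6]
orientation: [-1.222, 1.191, -1.189]
contact_force: [0.3, -1.5, -0.5]
grip_width: 27.9
```

```bash
python3 - <<'E'
from h import *
plan(449,-93.5,10,1.5)
im,d=get_image("wrist"); cv2.imwrite("pics/w7.png",im)
E
```

```text
t 13.2 pos [448.6 -93.6 121.6] jawangle 1.5 down [-0.001  0.    -1.   ] 
SHIFT [ -0.  111.6   0.5] spin -0.0 q [ 0.26  0.48 -0.25  2.29  0.29  0.41 -0.2 ] w 27.9 F [ 0.3 -1.5 -0.5]
```

View pics/w7.png

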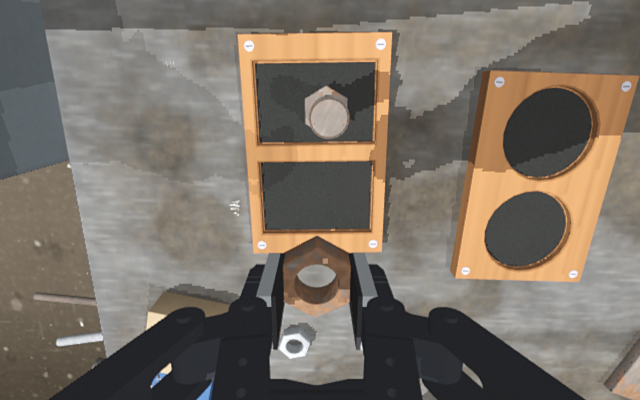

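>>> carry_out(translation=[[0, 25, 2], [0, 50, 4], [0, 70, 5], [0, 82, 5], [0, 90, 5], [0, 90, 5]], spin=[0, 0, 0, 0, 0, 0])

```text
clock: 13.85
ee_pos: [454.0, -93.7, 30.9]
orientation: [-1.222, 1.191, -1.19]
contact_force: [0.3, 0.2, -0.7]
grip_width: 27.9
```

```bash
python3 - <<'E'
from h import *
plan(453,-93.5,10,1.5)
im,d=get_image("scene"); cv2.imwrite("pics/s2.png",cv2.resize(im[200:380,180:420],None,fx=3,fy=3))
E
```

```text
t 13.85 pos [454.  -93.7  30.9] jawangle 1.5 down [-0.001 -0.    -1.   ] 
SHIFT [-0.3 20.9 -1. ] spin -0.0 q [ 0.15  0.66 -0.1   2.33  0.39  0.17 -0.29] w 27.9 F [ 0.3  0.2 -0.7]
```

View pics/s2.png

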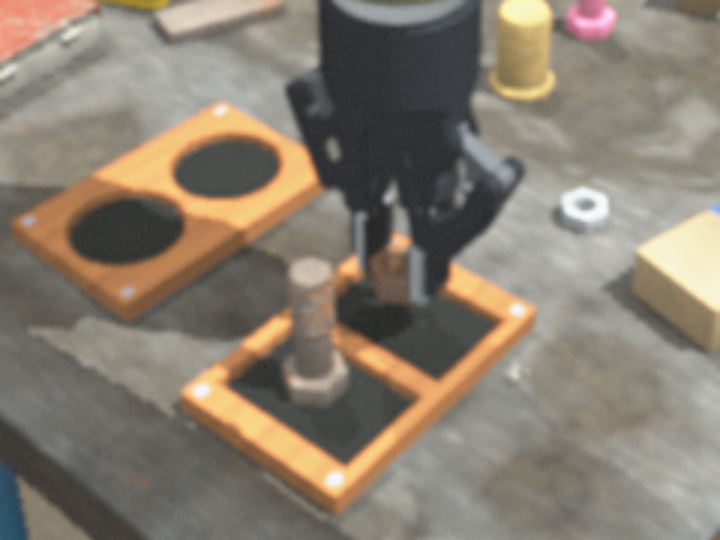

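>>> carry_out(translation=[[0, 6, 0], [0, 12, 0], [0, 15, 0], [0, 17, 0], [0, 19, 0], [0, 20, 0], [0, 20, 0]], spin=[0, 0, 0, 0, 0, 0, 0])

```text
clock: 14.6
ee_pos: [453.9, -93.6, 11.9]
orientation: [-1.221, 1.19, -1.19]
contact_force: [0.0, 0.1, -0.4]
grip_width: 27.8
```

```bash
python3 - <<'E'
from h import *
plan(453,-93.5,10,1.5)
E
```

```text
t 14.6 pos [453.9 -93.6  11.9] jawangle 1.5 down [-0. -0. -1.] 
SHIFT [-0.1  1.9 -0.9] spin -0.0 q [ 0.13  0.7  -0.08  2.34  0.45  0.12 -0.34] w 27.8 F [ 0.   0.1 -0.4]
```

>>> carry_out(translation=[[0, 1, 0], [0, 1.5, 0.5], [0, 2, 1], [0, 2.5, 1], [0, 2.5, 1]], spin=[0, 0, 0, 0, 0])

```text
clock: 15.1
ee_pos: [455.1, -93.6, 9.7]
orientation: [-1.221, 1.19, -1.19]
contact_force: [-0.3, 0.8, 2.5]
grip_width: 27.9
```

```bash
python3 - <<'E'
from h import *
plan(453,-93.5,10,1.5); print(sense()["q"])
E
```

```text
t 15.1 pos [455.1 -93.6   9.7] jawangle 1.5 down [ 0. -0. -1.] 
SHIFT [-0.1 -0.3 -2.1] spin -0.0 q [ 0.14  0.7  -0.08  2.34  0.47  0.11 -0.37] w 27.9 F [-0.3  0.8  2.5]
[ 0.13543455  0.70312107 -0.07945158  2.33868284  0.47236303  0.11317249
 -0.36919862]
```

>>> carry_out(translation=[[0, 0, 0], [0, 0, 0], [0, 0, 0], [0, 0, 0]], spin=[0, 0, 0, 0], gripper=0.15)

```text
clock: 15.5
ee_pos: [454.9, -93.6, 9.4]
orientation: [-1.221, 1.19, -1.19]
contact_force: [0.6, -0.6, 0.6]
grip_width: 36.4
```

>>> carry_out(translation=[[0, -3, 0], [0, -15, 0], [0, -40, 0], [0, -75, 0], [0, -110, 0], [0, -125, 0], [0, -125, 0]], spin=[0, 0, 0, 0, 0, 0, 0])

```text
clock: 16.2
ee_pos: [455.8, -94.0, 136.7]
orientation: [-1.219, 1.188, -1.193]
contact_force: [0.2, -0.5, -0.8]
grip_width: 36.5
```

```bash
python3 - <<'E'
from h import *
im,d=get_image("wrist"); cv2.imwrite("pics/w8.png",im)
plan(622.5,-324.7,130,-10)
E
```

```text
t 16.25 pos [455.3 -94.  135.4] jawangle 1.4 down [ 0.002 -0.001 -1.   ] 
SHIFT [234.8   6.  161.4] spin 11.4 q [ 0.33  0.47 -0.34  2.26  0.34  0.46 -0.26] w 36.2 F [ 0.5  0.2 -0.5]
```

View pics/w8.png

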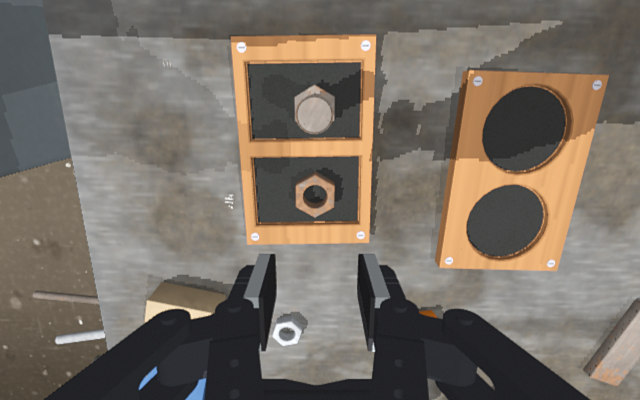

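>>> carry_out(translation=[[20, -2, 14], [45, -5, 30], [70, -5, 48], [95, -5, 65], [120, -5, 82], [145, -5, 100], [170, -5, 118], [195, -5, 136], [220, -5, 152], [234.8, -5, 161.4], [234.8, -5, 161.4], [234.8, -5, 161.4]], spin=[5, 10, 15, 20, 25, 30, 35, 40, 45, 46.4, 46.4, 46.4], gripper=-0.6)

```text
clock: 17.45
ee_pos: [621.4, -323.3, 137.6]
orientation: [-0.733, 1.761, -1.757]
contact_force: [0.4, -0.3, -0.7]
grip_width: 68.1
```

```bash
python3 - <<'E'
from h import *
c=camera_info("wrist"); im,d=get_image("wrist"); cv2.imwrite("pics/w9.png",im)
W=cloud(d,c)
m=(np.hypot(W[...,0]-622,W[...,1]+325)<35)&(W[...,2]>29)&(W[...,2]<42)
p=W[m]; print(m.sum(),p.mean(0),cv2.minEnclosingCircle(p[:,:2].astype(np.float32)))
plan(622.7,-324.8,10,-45)
E
```

```text
3151 [ 624.8111343  -323.65818857   33.40668563] ((623.5186157226562, -325.1565246582031), 24.963958740234375)
t 17.5 pos [ 621.4 -322.8  138.1] jawangle -44.8 down [-0.002  0.001 -1.   ] 
SHIFT [  0.3 128.1   2.6] spin 0.2 q [ 0.48  0.67 -0.13  1.73  0.12  0.75 -0.49] w 68.4 F [-0.3 -0.5 -1. ]
```

View pics/w9.png

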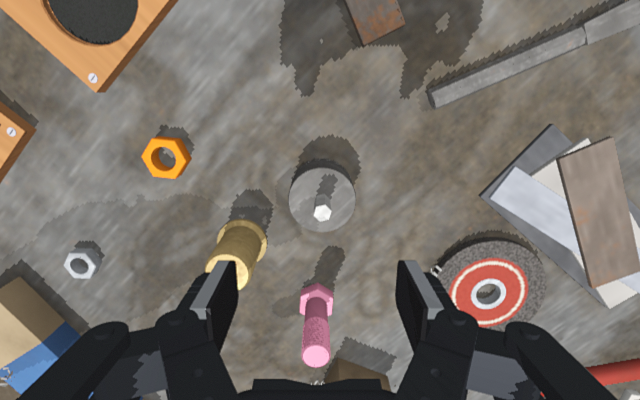

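>>> carry_out(translation=[[0.5, 25, 2.5], [0.5, 50, 2.5], [0.5, 75, 2.5], [0.5, 95, 2.5], [0.5, 110, 2.5], [0.5, 120, 2.5], [0.5, 126, 2.5], [0.5, 126, 2.5], [0.5, 126, 2.5]], spin=[0, 0, 0, 0, 0, 0, 0, 0, 0])

```text
clock: 18.4
ee_pos: [624.0, -326.4, 14.1]
orientation: [-0.729, 1.758, -1.76]
contact_force: [0.8, 0.1, -0.5]
grip_width: 67.9
```

```bash
python3 - <<'E'
from h import *
plan(623,-325,11,-45)
E
```

```text
t 18.4 pos [ 624.  -326.4   14.1] jawangle -44.9 down [ 0.001 -0.    -1.   ] 
SHIFT [-0.3  3.1 -1.7] spin 0.1 q [ 0.47  0.83 -0.1   1.77  0.15  0.55 -0.52] w 67.9 F [ 0.8  0.1 -0.5]
```

>>> carry_out(translation=[[0, 1, -1], [0, 2, -1.5], [0, 2, -1.5], [0, 2, -1.5], [0, 2, -1.5], [0, 2, -1.5], [0, 2, -1.5], [0, 2, -1.5]], spin=[0, 0, 0, 0, 0, 0, 0, 0], gripper=1, grip_force=50)

```text
clock: 19.2
ee_pos: [623.4, -325.7, 13.3]
orientation: [-0.728, 1.757, -1.761]
contact_force: [-1.1, 0.6, 9.6]
grip_width: 47.6
```

>>> carry_out(translation=[[0, -3, 0], [0, -15, 0], [0, -40, 0], [0, -70, 0], [0, -100, 0], [0, -115, 0], [0, -115, 0]], spin=[0, 0, 0, 0, 0, 0, 0])

```text
clock: 19.9
ee_pos: [623.7, -325.8, 129.2]
orientation: [-0.727, 1.755, -1.761]
contact_force: [-0.7, -0.2, -1.4]
grip_width: 47.5
```

```bash
python3 - <<'E'
from h import *
im,d=get_image("wrist"); cv2.imwrite("pics/w10.png",im)
plan(610,-42,127,0)
E
```

```text
t 19.95 pos [ 622.8 -325.4  127.2] jawangle -44.9 down [ 0.001 -0.001 -1.   ] 
SHIFT [-191.5    0.  -209.2] spin -44.9 q [ 0.48  0.68 -0.13  1.73  0.12  0.73 -0.49] w 47.9 F [-0.5  0.1 -1.7]
```

View pics/w10.png

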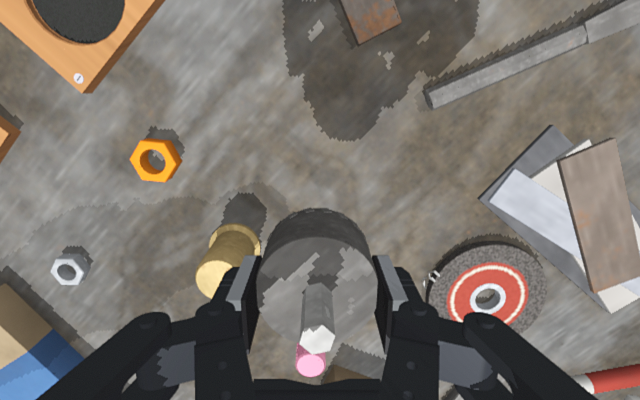

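>>> carry_out(translation=[[-14, 0, -15], [-32, 0, -35], [-50, 0, -55], [-68, 0, -75], [-87, 0, -95], [-105, 0, -115], [-124, 0, -135], [-142, 0, -155], [-160, 0, -175], [-178, 0, -194], [-191.5, 0, -209], [-191.5, 0, -209]], spin=[-4, -8, -13, -17, -21, -25, -30, -34, -38, -42, -45, -45])

```text
clock: 21.15
ee_pos: [609.9, -37.3, 126.7]
orientation: [-1.212, 1.202, -1.201]
contact_force: [0.4, 0.7, -1.7]
grip_width: 47.9
```

```bash
python3 - <<'E'
from h import *
c=camera_info("wrist"); im,d=get_image("wrist"); cv2.imwrite("pics/w11.png",im)
plan(610,-41.5,19,0)
W=cloud(d,c)
m=(abs(W[...,0]-610)<70)&(abs(W[...,1]+70)<105)&(W[...,2]>9.5)&(W[...,2]<20)
n_,lab,st,ce=cv2.connectedComponentsWithStats(m.astype(np.uint8)); k=1+np.argmax(st[1:,4])
p=W[lab==k]; print(len(p),cv2.minAreaRect(p[:,:2].astype(np.float32)),p.min(0),p.max(0))
E
```

```text
t 21.2 pos [609.9 -39.8 126.6] jawangle 0.3 down [ 0.  0. -1.] 
SHIFT [1.800e+00 1.076e+02 1.000e-01] spin 0.3 q [ 0.19  0.61 -0.32  1.94  0.31  0.64 -0.32] w 47.7 F [ 0.6 -1.2 -0.6]
6282 ((611.3253173828125, -43.70642852783203), (86.66851806640625, 100.37820434570312), 89.73702239990234) [560.98725586 -86.83519045   9.51405355] [ 6.61606305e+02 -1.58447751e-01  1.40673095e+01]
```

View pics/w11.png

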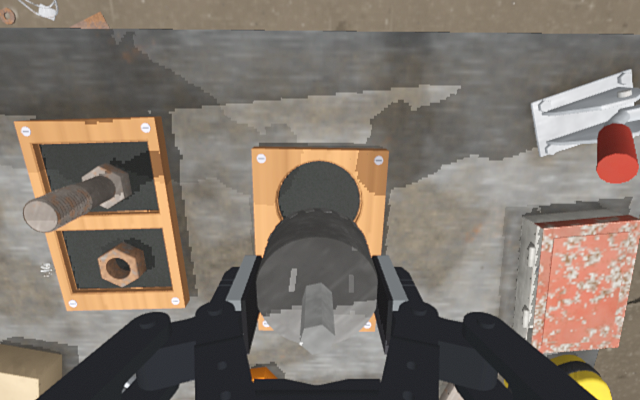

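>>> carry_out(translation=[[0.5, 25, 0.5], [0.5, 50, 1], [0.5, 75, 1], [0.5, 92, 1], [0.5, 100, 1], [0.5, 104, 1], [0.5, 104, 1], [0.5, 104, 1]], spin=[0, 0, 0, 0, 0, 0, 0, 0])

```text
clock: 22.0
ee_pos: [611.4, -42.7, 23.2]
orientation: [-1.209, 1.208, -1.209]
contact_force: [0.2, 0.3, -0.6]
grip_width: 47.6
```

```bash
python3 - <<'E'
from h import *
plan(611,-41.5,19,0)
im,d=get_image("scene"); cv2.imwrite("pics/s3.png",cv2.resize(im[180:340,150:390],None,fx=3,fy=3))
plan(611,-41.5,19,0)
E
```

```text
t 22.0 pos [611.4 -42.7  23.2] jawangle 0.1 down [ 0.001 -0.    -1.   ] 
SHIFT [-1.2  4.2 -0.4] spin 0.1 q [ 0.13  0.76 -0.24  1.99  0.39  0.44 -0.39] w 47.6 F [ 0.2  0.3 -0.6]
t 22.05 pos [611.4 -42.7  23.4] jawangle 0.1 down [ 0.001 -0.    -1.   ] 
SHIFT [-1.2  4.4 -0.5] spin 0.1 q [ 0.13  0.76 -0.24  1.99  0.39  0.44 -0.39] w 47.5 F [-0.1 -0.3 -1.4]
```

View pics/s3.png

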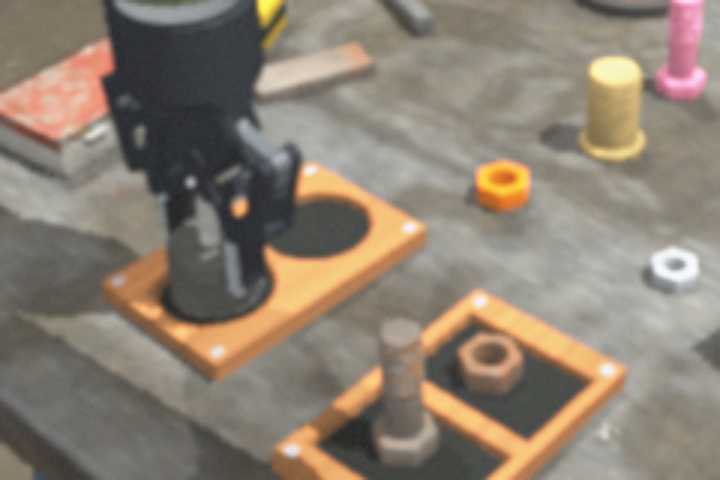

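Well centred over the recess; lower to the floor.

>>> carry_out(translation=[[-1, 1, 0], [-1, 2, 0], [-1, 3, 0], [-1, 3.5, 0], [-1, 3.5, 0]], spin=[0, 0, 0, 0, 0])

```text
clock: 22.55
ee_pos: [611.0, -41.5, 19.4]
orientation: [-1.21, 1.208, -1.208]
contact_force: [-0.7, -0.5, 4.2]
grip_width: 47.8
```

>>> carry_out(translation=[[0, 0, 0], [0, 0, 0], [0, 0, 0], [0, 0, 0]], spin=[0, 0, 0, 0], gripper=-0.55)

```text
clock: 22.95
ee_pos: [610.9, -41.5, 18.9]
orientation: [-1.21, 1.208, -1.208]
contact_force: [-0.2, -0.2, -0.3]
grip_width: 65.9
```

>>> carry_out(translation=[[0, -5, 0], [0, -20, 0], [0, -45, 0], [0, -80, 0], [0, -115, 0], [0, -120, 0], [0, -120, 0]], spin=[0, 0, 0, 0, 0, 0, 0])

```text
clock: 23.65
ee_pos: [611.7, -41.7, 141.3]
orientation: [-1.207, 1.206, -1.21]
contact_force: [-0.8, -0.2, -0.7]
grip_width: 66.2
```

```bash
python3 - <<'E'
from h import *
im,d=get_image("wrist"); cv2.imwrite("pics/w12.png",im)
plan(541.8,-310.4,140,-30)
E
```

```text
t 23.7 pos [610.9 -41.7 139.9] jawangle 0.1 down [ 0.001 -0.    -1.   ] 
SHIFT [ 2.686e+02 -2.000e-01 -6.940e+01] spin 30.1 q [ 0.2   0.59 -0.33  1.93  0.3   0.66 -0.32] w 66.3 F [-0.1  0.2 -0.4]
```

View pics/w12.png

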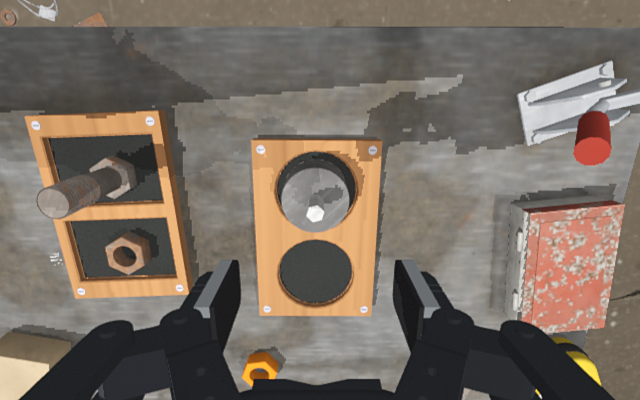

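>>> carry_out(translation=[[20, 0, -5], [45, 0, -12], [75, 0, -20], [105, 0, -27], [135, 0, -35], [165, 0, -43], [195, 0, -50], [225, 0, -58], [250, 0, -65], [268.5, 0, -69.5], [268.5, 0, -69.5], [268.5, 0, -69.5]], spin=[0, 0, 0, 0, 0, 0, 0, 0, 0, 0, 0, 0], gripper=-0.4)

```text
clock: 24.9
ee_pos: [541.2, -309.5, 137.9]
orientation: [-1.21, 1.21, -1.207]
contact_force: [0.8, 0.6, -0.0]
grip_width: 60.1
```

```bash
python3 - <<'E'
from h import *
c=camera_info("wrist"); im,d=get_image("wrist"); cv2.imwrite("pics/w13.png",im)
W=cloud(d,c)
m=(np.hypot(W[...,0]-541.8,W[...,1]+310.4)<30)&(W[...,2]>48)&(W[...,2]<66)
p=W[m]; print(m.sum(),p.mean(0),cv2.minEnclosingCircle(p[:,:2].astype(np.float32)))
plan(542,-310.4,20,0)
E
```

```text
1876 [ 542.3725179  -309.12838187   55.00183614] ((542.5315551757812, -310.9719543457031), 17.140390396118164)
t 24.95 pos [ 541.7 -308.8  138.2] jawangle 0.1 down [-0.001  0.001 -1.   ] 
SHIFT [  1.8 118.2   0.4] spin 0.1 q [ 0.67  0.61 -0.36  1.9   0.32  0.69  0.12] w 59.9 F [ 0.1  1.1 -0.5]
```

View pics/w13.png

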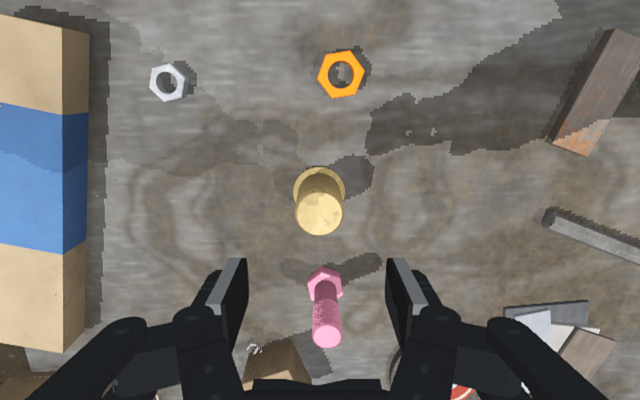

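>>> carry_out(translation=[[1, 25, 0.5], [1, 50, 0.5], [1, 75, 0.5], [1, 95, 0.5], [1, 108, 0.5], [1, 115, 0.5], [1, 117, 0.5], [1, 117, 0.5], [1, 117, 0.5]], spin=[0, 0, 0, 0, 0, 0, 0, 0, 0])

```text
clock: 25.85
ee_pos: [542.7, -311.3, 22.8]
orientation: [-1.209, 1.207, -1.209]
contact_force: [0.4, -0.1, 0.5]
grip_width: 59.6
```

>>> carry_out(translation=[[0, 0, 0], [0, 0, 0], [0, 0, 0], [0, 0, 0], [0, 0, 0], [0, 0, 0], [0, 0, 0], [0, 0, 0]], spin=[0, 0, 0, 0, 0, 0, 0, 0], gripper=1, grip_force=60)

```text
clock: 26.65
ee_pos: [542.7, -311.4, 22.9]
orientation: [-1.209, 1.207, -1.209]
contact_force: [-1.3, 0.1, 5.9]
grip_width: 31.6
```

>>> carry_out(translation=[[0, -3, 0], [0, -15, 0], [0, -40, 0], [0, -70, 0], [0, -100, 0], [0, -115, 0], [0, -115, 0], [0, -115, 0]], spin=[0, 0, 0, 0, 0, 0, 0, 0])

```text
clock: 27.45
ee_pos: [541.7, -311.2, 136.5]
orientation: [-1.21, 1.209, -1.208]
contact_force: [-0.4, 0.4, -3.1]
grip_width: 31.6
```

```bash
python3 - <<'E'
from h import *
im,d=get_image("wrist"); cv2.imwrite("pics/w14.png",im)
plan(611,-115.5,137,0)
E
```

```text
t 27.5 pos [ 541.4 -311.   135.8] jawangle 0.1 down [-0.002  0.001 -1.   ] 
SHIFT [-195.4   -1.2   69.8] spin 0.1 q [ 0.67  0.62 -0.36  1.9   0.33  0.68  0.11] w 31.6 F [-0.3  0.2 -3. ]
```

View pics/w14.png

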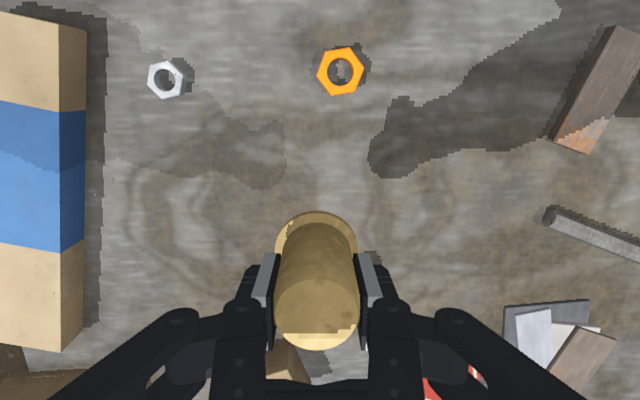

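>>> carry_out(translation=[[-15, 0, 5], [-40, 0, 14], [-65, 0, 23], [-90, 0, 32], [-115, 0, 41], [-140, 0, 50], [-165, 0, 59], [-185, 0, 66], [-195, 0, 69.5], [-195, 0, 69.5], [-195, 0, 69.5], [-195, 0, 69.5]], spin=[0, 0, 0, 0, 0, 0, 0, 0, 0, 0, 0, 0])

```text
clock: 28.7
ee_pos: [610.9, -117.5, 136.6]
orientation: [-1.21, 1.21, -1.21]
contact_force: [-0.3, -0.8, -2.1]
grip_width: 31.5
```

```bash
python3 - <<'E'
from h import *
im,d=get_image("wrist"); cv2.imwrite("pics/w15.png",im)
plan(611,-115.5,32,0)
E
```

```text
t 28.75 pos [ 611.  -117.6  136.7] jawangle -0.0 down [-0.001 -0.001 -1.   ] 
SHIFT [-2.100e+00  1.047e+02  1.000e-01] spin -0.0 q [ 0.33  0.61 -0.34  1.91  0.31  0.68 -0.2 ] w 31.4 F [-0.8  0.1 -2.1]
```

View pics/w15.png

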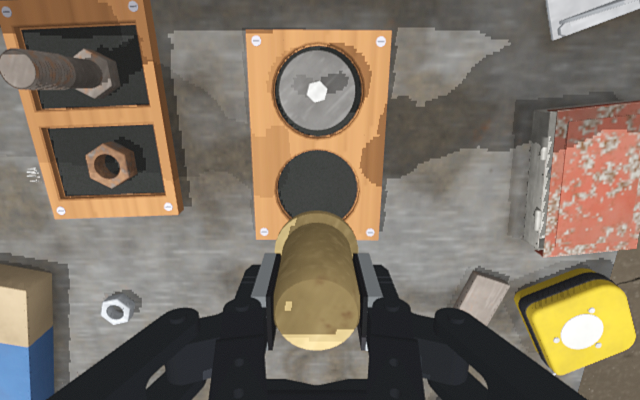

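>>> carry_out(translation=[[-1, 25, 0], [-1.5, 50, 0], [-1.5, 75, 0], [-1.5, 92, 0], [-1.5, 100, 0], [-1.5, 104, 0], [-1.5, 104, 0], [-1.5, 104, 0]], spin=[0, 0, 0, 0, 0, 0, 0, 0])

```text
clock: 29.55
ee_pos: [611.9, -114.8, 33.8]
orientation: [-1.209, 1.208, -1.209]
contact_force: [-0.4, 0.9, -2.2]
grip_width: 31.5
```

```bash
python3 - <<'E'
from h import *
plan(611,-115.5,29,0)
im,d=get_image("scene"); cv2.imwrite("pics/s4.png",cv2.resize(im[180:340,150:390],None,fx=3,fy=3))
E
```

```text
t 29.55 pos [ 611.9 -114.8   33.8] jawangle 0.0 down [ 0.001 -0.    -1.   ] 
SHIFT [ 0.7  4.8 -1. ] spin 0.0 q [ 0.27  0.75 -0.26  1.96  0.39  0.48 -0.28] w 31.5 F [-0.4  0.9 -2.2]
```

View pics/s4.png

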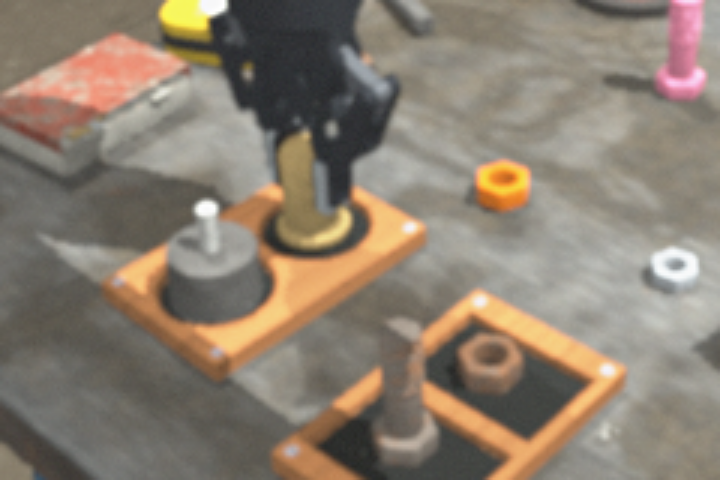

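>>> carry_out(translation=[[0.5, 2, 0], [0.5, 3, 0], [0.5, 4, 0], [0.5, 4.5, 0], [0.5, 5, 0], [0.5, 5, 0]], spin=[0, 0, 0, 0, 0, 0])

```text
clock: 30.2
ee_pos: [611.6, -115.1, 28.9]
orientation: [-1.21, 1.208, -1.209]
contact_force: [-2.0, -0.1, 8.8]
grip_width: 31.4
```

Seated (contact at the expected height); release and retreat.

>>> carry_out(translation=[[0, 0, 0], [0, 0, 0], [0, 0, 0], [0, 0, 0]], spin=[0, 0, 0, 0], gripper=-0.3)

```text
clock: 30.6
ee_pos: [611.5, -115.0, 27.9]
orientation: [-1.21, 1.208, -1.208]
contact_force: [-0.6, -0.1, -0.5]
grip_width: 55.7
```

>>> carry_out(translation=[[0, -5, 0], [0, -20, 0], [0, -45, 0], [0, -80, 0], [0, -115, 0], [0, -150, 0], [0, -160, 0]], spin=[0, 0, 0, 0, 0, 0, 0])

```text
clock: 31.3
ee_pos: [613.1, -115.1, 193.1]
orientation: [-1.206, 1.203, -1.212]
contact_force: [0.1, 0.5, -0.0]
grip_width: 55.8
```

>>> carry_out(translation=[[40, 0, 0], [80, 0, 0], [120, 0, 0], [160, 0, 0], [200, 0, 0], [240, 0, 0], [280, 0, 0], [320, 0, 0], [330, 0, 0], [330, 0, 0], [330, 0, 0]], spin=[0, 0, 0, 0, 0, 0, 0, 0, 0, 0, 0])

```text
clock: 32.4
ee_pos: [612.1, -443.3, 188.1]
orientation: [-1.209, 1.208, -1.206]
contact_force: [0.1, -0.1, -0.0]
grip_width: 55.5
```

```bash
python3 - <<'E'
from h import *
np.set_printoptions(suppress=True,precision=1)
im,d=get_image("top"); c=camera_info("top");W=cloud(d,c)
print(sense()["clock"],sense()["ee_pos"])
def comp(name,x0,y0,r,lo,hi):
    m=(np.hypot(W[...,0]-x0,W[...,1]-y0)<r)&(W[...,2]>lo)&(W[...,2]<hi)
    p=W[m]
    if len(p): print(name,m.sum(),"circ",cv2.minEnclosingCircle(p[:,:2].astype(np.float32)),"zmed",np.median(p[:,2]))
comp("bolt top (80)",453,-27,30,65,95)
comp("nut top (20)",455,-93.5,20,15.5,30)
comp("saw top (41)",611,-41.5,32,33,50)
comp("hose top (62)",611,-115.5,32,50,75)
comp("small",432,-226,30,6,30);comp("orange",557,-221,30,8,30);comp("pink",547,-394,30,60,90)
cv2.imwrite("pics/t2.png",cv2.resize(im[60:320,150:450],None,fx=2.3,fy=2.3,interpolation=cv2.INTER_CUBIC))
im,d=get_image("scene"); cv2.imwrite("pics/s5.png",cv2.resize(im[150:350,150:450],None,fx=2.6,fy=2.6,interpolation=cv2.INTER_CUBIC))
E
```

```text
32.45 [ 612.5 -442.6  188.2]
bolt top (80) 130 circ ((452.1928405761719, -28.796598434448242), 10.959395408630371) zmed 79.18272234089372
nut top (20) 148 circ ((453.2037658691406, -94.22074890136719), 16.37627410888672) zmed 19.75939938486299
saw top (41) 513 circ ((609.4280395507812, -40.600311279296875), 25.160802841186523) zmed 39.17979766229723
hose top (62) 276 circ ((610.1610717773438, -114.46744537353516), 17.304214477539062) zmed 61.02491967605257
small 98 circ ((432.08551025390625, -226.2837677001953), 13.439305305480957) zmed 9.74563540006038
orange 135 circ ((556.6072387695312, -221.23080444335938), 15.96278190612793) zmed 13.376972245632752
pink 115 circ ((547.5017700195312, -394.4562683105469), 10.485292434692383) zmed 73.15032747452058
```

View pics/t2.png

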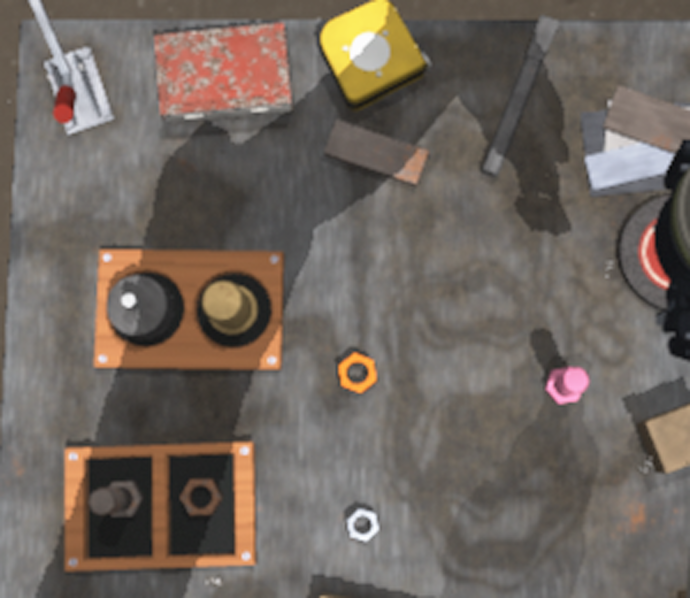

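View pics/s5.png

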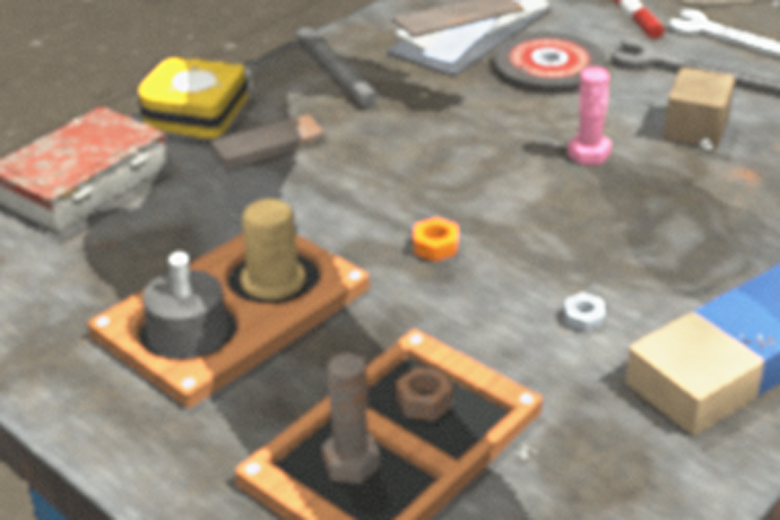

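```bash
python3 -c "
from bench import close_job; print(close_job())"
```

```text
the job is handed in; nothing more can be done
None
```

Both kits are made up and the job is handed in, at about 32.5 s on the robot's clock. I placed the pieces in the order asked: the rusty bolt and the larger rusty nut on the rectangular-recess board, then the hole saw and the brass hose tail on the round-recess board.

- **Seating:** all four tops read about 6 mm higher than they did on the bench, with the same top camera. Each piece also met its floor at the expected tool height. In the pictures all four stand upright, clear of their recess walls.
- **Left alone:** the small nut, the orange nut and the pink bolt measure at their starting positions to within about 0.5 mm. I checked the steel off-cut and wooden block only by eye in the last pictures, and they look unmoved.
- **Disagreements:** the top and wrist cameras differed by 1–3 mm on where the boards lie, which is well within the clearances. Joint 6 came close to its lower limit (0.113 against 0.11) while I set the nut down, and did not go below it in any reading I took. The highest contact force I read was about 12 N.
- **Arm:** it was parked clear of everything at 188 mm height before hand-in.

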